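# Reset the plate warmer with the stylus

### The job

The etching-plate warmer has tripped. Slide its steel shutter fully open to uncover the reset port, then take the yellow-handled stylus from the tool stand, reach its steel shank down through the red-ringed port and push the recessed red button all the way down. Finish while still gripping the stylus and holding the button down; leave everything else where it is.

Things in the scene. Friction and masses are not known exactly. Their poses are not given: they have to be found in the camera images.
- warmer: Plate warmer, fixed, on the left or right, turned: grey casing 270 x 260 mm (its x, y), aluminium heating plate 85 mm above the table; along its -x edge a white control strip 80 mm wide, top 75 mm above the table, with a black dial (top at 91 mm) and an amber lamp at its +y end. Origin: centre of its underside, on the table; x runs from strip to heating plate, z up.
- port (a point): Centre of the mouth of the reset port, at the strip's top face (75 mm above the table): a straight vertical round hole 14 mm across with a red ring round it, hidden by the shutter at the start. The top of the red button (12.4 mm across) lies 23 mm below the mouth. Axes as the warmer's.
- reset_button (a joint): Travel of the recessed red spring button, m: 0 up, 0.005 fully down; it needs about 3 N to start and 6 N at the bottom, and springs back when let go.
- shutter (a joint): Shutter travel, m, along the warmer's +y: 0 closed, 0.055 fully open (end stop); starts at 0 to 0.01. Stays where left; about 1 N moves it. Steel plate 42 x 42 x 4 mm, its top 5.5 mm above the control strip, between rails 6 mm high and 49 mm apart (along the warmer's x); it clears the port only beyond 0.03.
- shutter_knob (a point): Middle of the shutter's upright black cylindrical knob, 14 mm across and 22 mm tall: 11 mm above the shutter plate's top and 11 mm below the knob's top, over the plate's centre; 91.5 mm above the table. It moves with the shutter.
- stand: Wooden tool stand, fixed, on the other side from the warmer, turned: a block 55 x 190 mm (its x, y), 70 mm high, with three holes 9 mm across in a row along its y, 62 mm apart. Each holds an upright tool whose shoulder rests on the top; the stylus may be in any. Origin: centre of its underside, on the table; z up.
- stylus: The stylus, the only yellow tool: round, 150 mm long, 40 to 85 g. Steel shank 6 mm across, 60 mm long, blunt tip; then a brass collar 16 mm across, 6 mm long; then a yellow handle 14 mm across, 84 mm long. Origin: the tip; z points up the handle. It stands upright in the stand, tip 10 mm and handle top 160 mm above the table.
- stylus_tip (a point): The stylus's tip, the lower end of the shank.
- stylus_grip (a point): A point on the stylus's axis in the middle of the handle, 115 mm above the tip.
- scraper: Bystander: upright tool in the stand with a blue handle 15 mm across, top 150 mm above the table; short shank. Origin: its lower end, 40 mm above the table.
- burnisher: Bystander: upright tool in the stand with a dark wooden handle 15 mm across, top 140 mm above the table; short shank. Origin: its lower end, 40 mm above the table.
- copper_plate: Bystander: copper etching plate 100 x 130 x 3 mm lying on the warmer's heating plate. Origin: centre of its underside.
- ink_can: Bystander: ink can with a blue label, 80 mm across, 55 mm high, on the middle line. Origin: centre of its underside.
- jar: Bystander: jar with a red cap, 64 mm across, 90 mm high, on the middle line. Origin: centre of its underside.
- bottle: Bystander: white bottle with a yellow label, 66 mm across, 170 mm high, at the right side. Origin: centre of its underside.
- tin: Bystander: oval steel tin 80 x 180 mm, 50 mm high, at the left side. Origin: centre of its underside.

How it is judged:
By the outcome, as a careful person would: the job done as asked, in the order asked, and still so for the second after the job is handed in, while the arm keeps its last pose, push and grip.
It also fails if it takes over 45 s, if anything falls off the work surface, if the arm or the gripper's body presses on something with over 40 N, if the wrist force passes 120 N, or if a joint passes its speed limit or range.

### The arm

A 7-joint arm with a two-finger parallel gripper is mounted at the origin on the work surface. World frame = base frame: x ahead of the robot, y to its left, z up, the work surface at z = 0. Lengths are in m, angles in rad, forces in N, time in s.
With the tool pointing down it reaches from about 0.4 to 0.85 m from the base axis. Payload 10.4 kg.
Tool frame: the origin (TCP) lies at the very end of the fingers, on their centre line; the grasp point (between the pads) lies 19 mm behind it (manip.hold_point_z is the distance from the TCP to the grasp point, in m); z points along the fingers, y is the line along which they close (so a half turn about z gives the same grasp; the last joint's range is limited). The gripper opens to 85 mm and grips with 20 to 120 N. Pads are 22 mm wide; open, the fingers measure 114 mm over their backs; the gripper's body (76 mm by 85 mm) begins 54 mm behind the grasp point. The pads swing forward as they close: fully open they stand 13 mm farther back than shut.
Start: joints at [-1.175, 0.332, -0.065, 1.46, 0.022, 1.35, -0.088], TCP at [0.254, 0.571, 0.231] pointing down, gripper open.
Joint ranges: [-2.6, 2.6], [-0.5, 2.12], [-1.47, 1.34], [0.16, 2.42], [-1.27, 4.41], [0.06, 2.06], [-2.6, 2.6]. Speed limits (rad/s): [2.22, 2.22, 2.79, 2.79, 3.14, 3.14, 3.14].

### API

Orientations are given as a 3x3 rotation matrix whose columns are the frame's x, y, z axes.
In Python, from plant import manip, planner, telemetry, viewer gives the robot as it stands. The module is installed in compiled form; this text tells all that it offers. Calls block until the motion is done:
- manip.reach(position, orientation): joint-space move of the TCP to a pose.
- manip.line_to(position, ori=None, velocity=0.15): straight line of the TCP; ori=None keeps the orientation; velocity is the mean speed in m/s.
- manip.move_j(angles): joint-space move.
- manip.grip(opening, effort=None): finger opening in m; effort is the grip in N (None keeps the last); returns when the fingers have stopped.
- manip.sleep(seconds).
- planner.inverse_kinematics(position, orientation): joint angles nearest the present ones, or None.
- telemetry.observe(): the state.
- viewer.capture(name): name is "side" or "top"; returns the picture (420x560x3 uint8, red, green, blue); there is no depth.
- viewer.camera_info(name): a dict with "intrinsics" (3x3 intrinsics, pixels), "rvec" (rotation vector, rad) and "tvec" (3), from world to camera coordinates, as OpenCV has them. Camera axes: x right, y down, z forward; pixel columns grow to the right and rows downward; lengths in m; the calibration is good to about 2 mm. A picture is of the moment at which its call begins. camera_info takes no time and is no camera call.
A pose or a line that the arm cannot do raises manip.PlanningError and nothing moves.
- manip.sign_off(): hands the job in; it is judged then, once.
The state is a dict: "t": time; "qpos": joint angles; "joint_vel": joint speeds; "joint_efforts": joint torques, N m; "eef_pos": TCP position; "tcp_rot": TCP orientation; "wrist_force": force on the tool from outside, world axes, zero at the start; "torque": the same for the moment, N m; "grip_width": finger opening in m; "grasp_force": force on a finger pad.
Only numpy, scipy, OpenCV 4.12 (cv2) and the standard library are available. Lean on these libraries where they do the work, as an engineer would, in place of code of your own. Each camera call takes 0.05 s, during which the arm holds its last target. There are 200 camera calls.

## Working session

There is one attempt and no reset: what is moved stays moved. The work goes in short steps, each a Python script; the robot and the scene stay as the last script left them, time stands still between calls to the robot, and variables do not carry over. Pictures are saved under pics/ and viewed, at most 10 in all, crops included, and the job is handed in when it is done.

```bash
mkdir -p pics
cat > h.py <<'E'
import numpy as np, cv2
from plant import manip, planner, telemetry, viewer
def snap(n,f):
    im=viewer.capture(n); cv2.imwrite(f'pics/{f}.png',im[:,:,::-1]); return im
def cam(n):
    c=viewer.camera_info(n); K=np.array(c["intrinsics"],float); R=cv2.Rodrigues(np.array(c["rvec"],float))[0]; t=np.array(c["tvec"],float).ravel()
    return K,R,t
def ray(n,uv):
    K,R,t=cam(n); d=R.T@np.linalg.solve(K,[uv[0],uv[1],1]); return -R.T@t,d
def onz(n,uv,z):
    o,d=ray(n,uv); return o+d*(z-o[2])/d[2]
def proj(n,p):
    K,R,t=cam(n); q=K@(R@np.asarray(p,float)+t); return q[:2]/q[2]
def tri(a,b):
    (o1,d1),(o2,d2)=ray('top',a),ray('side',b)
    s=np.linalg.lstsq(np.c_[d1,-d2],o2-o1,rcond=None)[0]
    p,q=o1+d1*s[0],o2+d2*s[1]; return (p+q)/2,np.linalg.norm(p-q)
def down(yaw):  # tool y axis (closing) at angle yaw in world, z down
    y=np.array([np.cos(yaw),np.sin(yaw),0]); z=np.array([0,0,-1.]); return np.c_[np.cross(y,z),y,z]
E
python3 - <<'E'
from h import *
snap('top','top0'); snap('side','side0')
for n in('top','side'): print(n,ray(n,(280,210)))
s=telemetry.observe(); print(s['t'],s['tcp_rot'],manip.hold_point_z)
E
```

```text
top (array([0.32017449, 0.01893447, 1.41493684]), array([ 0.19624129,  0.02469753, -0.98058364]))
side (array([ 0.32395399, -0.81582833,  1.20291417]), array([ 0.20021862,  0.5957879 , -0.77795207]))
0.1 [[-9.13586798e-01  4.06643501e-01 -4.74622772e-04]
 [ 4.06643773e-01  9.13585984e-01 -1.22120725e-03]
 [-6.29872808e-05 -1.30868122e-03 -9.99999142e-01]] 0.0187
```

View pics/top0.png

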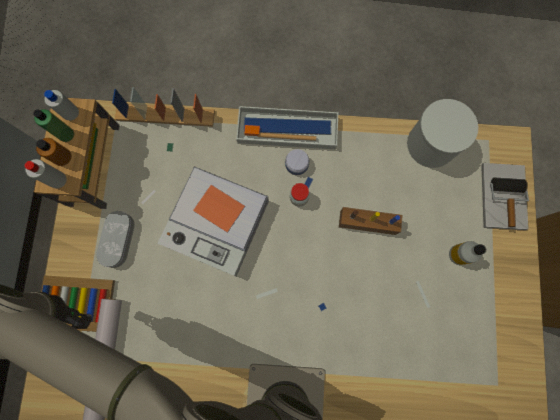

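View pics/side0.png

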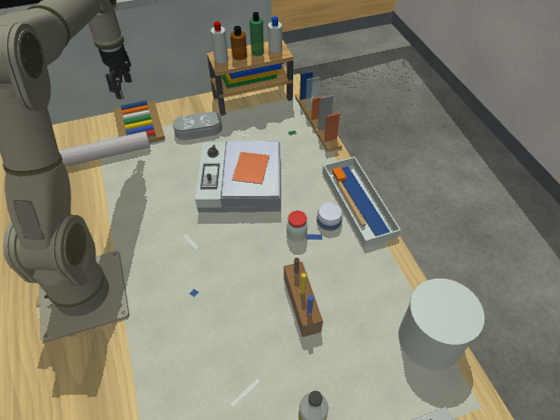

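The top view shows the warmer at about (215,220), with dial (178,238) and shutter (212,250). The stand is at about (372,220), with the yellow stylus in the middle hole at (377,214). I'll take enlarged crops next.

Run:
```python
from h import *
t=cv2.imread('pics/top0.png'); s=cv2.imread('pics/side0.png')
def cr(im,x,y,w,h,k=4): return cv2.resize(im[y:y+h,x:x+w],None,fx=k,fy=k,interpolation=cv2.INTER_CUBIC)
a=np.vstack([cr(t,155,195,100,75),cr(t,330,185,100,75)]); b=np.vstack([cr(s,190,135,100,75),cr(s,265,255,100,75)])
cv2.imwrite('pics/crop0.png',np.hstack([a,b]))
```

```text
(no output)
```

View pics/crop0.png

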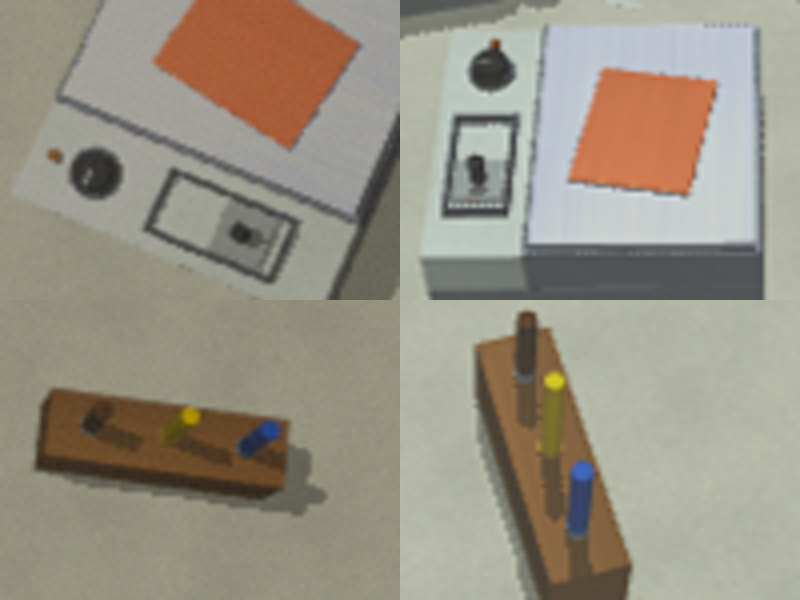

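Top crops: rails (4x crop px) run (172,170)-(300,220)-(272,282)-(147,230), and the knob is near (240,233). The stylus is in the middle hole with its top at about (190,415). Side crops: knob (477,165), stylus top (554,380). Next I'll measure.

```bash
cat > m.py <<'E'
from h import *
t=cv2.imread('pics/top0.png')
T=lambda x,y:(155+x/4-.375,195+y/4-.375)
S=lambda x,y:(190+(x-400)/4-.375,135+y/4-.375)
a=np.array([onz('top',T(*p),.081) for p in[(172,170),(300,220),(272,282),(147,230)]])
b=np.array([onz('side',S(*p),.081) for p in[(517,117),(510,215),(443,215),(455,116)]])
for q in(a,b):
    print('rails',q.round(4).tolist(),np.linalg.norm(np.diff(np.vstack([q,q[:1]]),axis=0),axis=1).round(4))
e=[onz('top',T(*p),.085) for p in[(60,97),(357,217)]]; d=e[0]-e[1]; print('plate edge',e,np.linalg.norm(d),np.arctan2(d[1],d[0]))
e2=[onz('side',S(*p),.085) for p in[(545,25),(527,247)]]; d=e2[0]-e2[1]; print('plate edge side',e2,np.linalg.norm(d),np.arctan2(d[1],d[0]))
# knob top (z .1025) both views, then triangulate
print('knob',onz('top',T(237,230),.1025),onz('side',S(475,157),.1025),onz('side',S(479,187),.0805))
print('dial',onz('top',T(97,173),.091),onz('side',S(491,68),.091))
def yel(n,box):
    im=viewer.capture(n); hsv=cv2.cvtColor(im,cv2.COLOR_RGB2HSV); x,y,w,h=box
    m=cv2.inRange(hsv,(22,140,60),(34,255,255))[y:y+h,x:x+w]
    v,u=np.nonzero(m); return np.c_[u+x,v+y]
yt=yel('top',(330,185,100,75)); ys=yel('side',(265,255,100,75))
print(yt.min(0),yt.max(0),ys.min(0),ys.max(0))
p,q=(330+190/4-.375,185+(415-300)/4-.375),(265+(554-400)/4-.375,255+(380-300)/4-.375)
print('sty top',tri(p,q),onz('top',p,.16),onz('side',q,.16))
p2,q2=(330+168/4-.375,185+(440-300)/4-.375),(265+(551-400)/4-.375,255+(457-300)/4-.375)
print('sty base',onz('top',p2,.076),onz('side',q2,.076))
f=lambda x,y:(330+x/4-.375,185+(y-300)/4-.375)
for nm,x,y,z in[('burn',100,405,.14),('scr',270,431,.15)]: print(nm,onz('top',f(x,y),z))
E
python3 m.py
```

```text
rails [[0.4846, 0.3017, 0.081], [0.4525, 0.199, 0.081], [0.4039, 0.2159, 0.081], [0.4371, 0.3157, 0.081]] [0.1076 0.0515 0.1052 0.0495]
rails [[0.4848, 0.2974, 0.081], [0.4524, 0.1933, 0.081], [0.4021, 0.2109, 0.081], [0.4364, 0.3155, 0.081]] [0.109  0.0533 0.1101 0.0517]
plate edge [array([0.53537673, 0.39422429, 0.085     ]), array([0.45726984, 0.15495866, 0.085     ])] 0.2516917316577191 1.2552586868049254
plate edge side [array([0.53486914, 0.3936499 , 0.085     ]), array([0.45624417, 0.15279573, 0.085     ])] 0.2533626228056202 1.2552605451438605
knob [0.43968749 0.24299231 0.1025    ] [0.43880873 0.24363707 0.1025    ] [0.43632045 0.23135664 0.0805    ]
dial [0.47726585 0.35681177 0.091     ] [0.47705758 0.35084706 0.091     ]
[370 212] [379 220] [300 273] [306 293]
sty top (array([ 0.58007928, -0.23752911,  0.15759375]), np.float64(0.001134793998967942)) [ 0.58015953 -0.23709002  0.16      ] [ 0.57890781 -0.2388995   0.16      ]
sty base [ 0.57636226 -0.23733006  0.076     ] [ 0.57618399 -0.24806156  0.076     ]
burn [ 0.58749376 -0.17333864  0.14      ]
scr [ 0.57402814 -0.29889297  0.15      ]
```

Warmer +y lies along heading 1.255 rad, both views agree on the plate edge (252–253 mm long), and the knob at about (0.439,0.241) sits on the rail midline. I'll grip the knob along the slide direction and open the shutter.

Run:
```python
from h import *
th=1.2553; u=np.array([np.cos(th),np.sin(th),0]); R=down(th)
k=np.array([.4393,.2410,0]); up=lambda p,z:np.array([p[0],p[1],z])
manip.grip(.05,20); manip.reach(up(k,.16),R); manip.line_to(up(k,.0835),velocity=.1)
s=telemetry.observe(); print(s['t'],s['wrist_force'])
manip.grip(.0,20); s=telemetry.observe(); print(s['grip_width'],s['grasp_force'],s['wrist_force'],s['eef_pos'])
d=0.03
manip.line_to(up(k+u*d,.0835),velocity=.06)
while d<.066:
    d+=.003; manip.line_to(up(k+u*d,.0835),velocity=.05)
    s=telemetry.observe(); f=s['wrist_force']@u
    print(round(d,3),f.round(2),s['grip_width'])
    if f<-8: break
print(s['t'],s['eef_pos'])
```

```text
2.9917 [-1.00222706  0.17374558  0.06622315]
0.012753538905918986 19.906159043312073 [-0.33797696 -0.23235568  4.03846964] [0.43956391 0.2412163  0.08399889]
0.033 0.68 0.013164841099602387
0.036 1.03 0.013141725906762467
0.039 1.31 0.012754345335931514
0.042 0.92 0.012638019758588694
0.045 0.29 0.012946796872444587
0.048 -0.17 0.012957248561083556
0.051 -12.8 0.013267404670747917
5.8083 [0.45498614 0.28687995 0.08384576]
```

Run:
```python
from h import *
th=1.2553; p=telemetry.observe()['eef_pos']
manip.grip(.05); manip.line_to([p[0],p[1],.2],velocity=.2)
g=np.array([.580,-.2375]); R=down(-.107)
q=planner.inverse_kinematics([*g,.25],R); R2=down(-.107+np.pi); q2=planner.inverse_kinematics([*g,.25],R2)
print(q,q2)
use=R if q is not None and (q2 is None or abs(q[6])<abs(q2[6])) else R2
manip.reach([*g,.25],use); s=telemetry.observe(); print(s['t'],s['qpos'])
t=snap('top','top1'); d=snap('side','side1')
cr=lambda im,x,y,w,h,k=4: cv2.resize(im[y:y+h,x:x+w,::-1],None,fx=k,fy=k,interpolation=cv2.INTER_CUBIC)
cv2.imwrite('pics/crop1.png',np.hstack([cr(t,155,195,100,100),cr(d,190,135,100,100)]))
def red(im,x,y,w,h):
    hsv=cv2.cvtColor(im,cv2.COLOR_RGB2HSV); m=(cv2.inRange(hsv,(0,110,50),(6,255,255))|cv2.inRange(hsv,(170,110,50),(180,255,255)))[y:y+h,x:x+w]
    n,l,st,c=cv2.connectedComponentsWithStats(m); return [(st[i].tolist(),c[i]+[x,y]) for i in range(1,n)]
for n,im,b in[('top',t,(190,235,50,35)),('side',d,(195,160,30,30))]:
    for st,c in red(im,*b): print(n,st,c,onz(n,c,.075))
```

```text
[-0.27360954  0.39917526  0.79213552  1.46410159 -0.28475117  1.39662413
  0.42129281] [-0.48037929  0.54499068  1.16121503  1.47325444 -0.49965302  1.44830655
 -2.56135275]
8.9417 [-0.27488439  0.39917777  0.79047299  1.46426169 -0.28491039  1.39661544
  0.42135897]
top [24, 16, 8, 8, 36] [218.         254.61111111] [0.43539097 0.23419678 0.075     ]
side [11, 20, 7, 5, 14] [209.28571429 181.92857143] [0.43602286 0.23421589 0.075     ]
```

View pics/crop1.png

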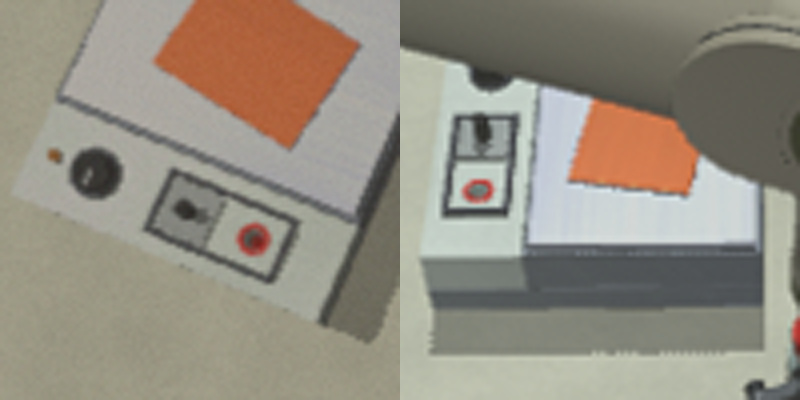

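The shutter is fully open. The red-ring port shows at top px (218.0,254.6) and side px (209.3,181.9). The two views agree within 1 mm, at about (0.4357,0.2342). Next I'll grasp the stylus.

Run:
```python
from h import *
g=[.580,-.2375]
manip.grip(.045); manip.line_to([*g,.106],velocity=.12)
s=telemetry.observe(); print(s['wrist_force'])
manip.grip(0,60); s=telemetry.observe(); print(s['grip_width'],s['grasp_force'],s['wrist_force'],s['eef_pos'])
manip.line_to([*g,.215],velocity=.12)
s=telemetry.observe(); print(s['t'],s['grip_width'],s['wrist_force'])
P=np.array([.4360,.2343]); best=None
for y in np.arange(-np.pi,np.pi,np.pi/12):
    q=planner.inverse_kinematics([*P,.25],down(y))
    if q is not None: print(round(y,2),np.round(q,2))
```

```text
[-0.04377162  0.86953513  0.05622088]
0.012632122886208642 58.355650305747986 [-1.32010464  0.68005433  5.66410056] [ 0.58032005 -0.23758105  0.10656488]
12.0667 0.012750403593962954 [-0.14684597  0.22006783 -2.20300363]
-3.14 [ 0.42  0.14 -1.07  1.72  0.13  1.35  2.47]
-1.83 [-1.2   0.01  0.63  1.8  -0.01  1.34 -2.4 ]
-1.57 [-1.19  0.01  0.62  1.8  -0.01  1.34 -2.14]
-1.31 [-1.17  0.01  0.6   1.8  -0.01  1.34 -1.88]
-1.05 [-1.17  0.01  0.6   1.8  -0.01  1.34 -1.62]
-0.79 [-1.19  0.01  0.62  1.8  -0.01  1.34 -1.36]
-0.52 [-1.19  0.01  0.61  1.8  -0.01  1.34 -1.09]
-0.26 [-1.18  0.01  0.6   1.8  -0.01  1.34 -0.83]
0.0 [-1.18  0.01  0.6   1.8  -0.01  1.34 -0.57]
0.26 [-1.18  0.01  0.61  1.8  -0.01  1.34 -0.31]
0.52 [-1.19  0.01  0.62  1.8  -0.01  1.34 -0.05]
0.79 [-1.2   0.01  0.63  1.8  -0.01  1.34  0.21]
1.05 [-1.21  0.01  0.64  1.8  -0.01  1.34  0.48]
1.31 [-1.21  0.01  0.64  1.8  -0.01  1.34  0.74]
1.57 [-1.18  0.01  0.61  1.8  -0.01  1.34  1.  ]
1.83 [-1.15  0.01  0.58  1.79 -0.01  1.34  1.26]
2.09 [-1.04  0.02  0.46  1.79 -0.01  1.34  1.52]
2.36 [-0.97  0.02  0.4   1.79 -0.01  1.34  1.78]
2.62 [-0.93  0.02  0.35  1.78 -0.01  1.34  2.04]
2.88 [-0.9   0.02  0.33  1.78 -0.01  1.34  2.3 ]
```

Run:
```python
from h import *
R=down(.26)
s=telemetry.observe(); e=s['eef_pos']; manip.line_to([e[0],e[1],.27],velocity=.2)
manip.reach([.436,.2343,.27],R); manip.line_to([.436,.2343,.1966],velocity=.12)
s=telemetry.observe(); print(s['t'],s['eef_pos'],s['grip_width'],s['wrist_force'])
t=snap('top','top2'); d=snap('side','side2')
tip=s['eef_pos']-[0,0,.0966]
for n in('top','side'): print(n,proj(n,tip),proj(n,tip+[0,0,.06]),proj(n,tip+[0,0,.066]))
cr=lambda im,x,y,w,h,k=8: cv2.resize(im[y:y+h,x:x+w,::-1],None,fx=k,fy=k,interpolation=cv2.INTER_CUBIC)
cv2.imwrite('pics/crop2.png',np.hstack([cr(t,190,215,50,60),cr(d,190,140,50,60)]))
```

```text
15.0417 [0.43645114 0.23432419 0.19722756] 0.01233690017044575 [ 0.99235833  0.51321139 -1.16076268]
top [216.71297419 253.44228758] [213.51562261 251.3870468 ] [213.17935042 251.17089281]
side [208.41564154 176.46208213] [205.98787651 163.21058338] [205.73645395 161.8382406 ]
```

View pics/crop2.png

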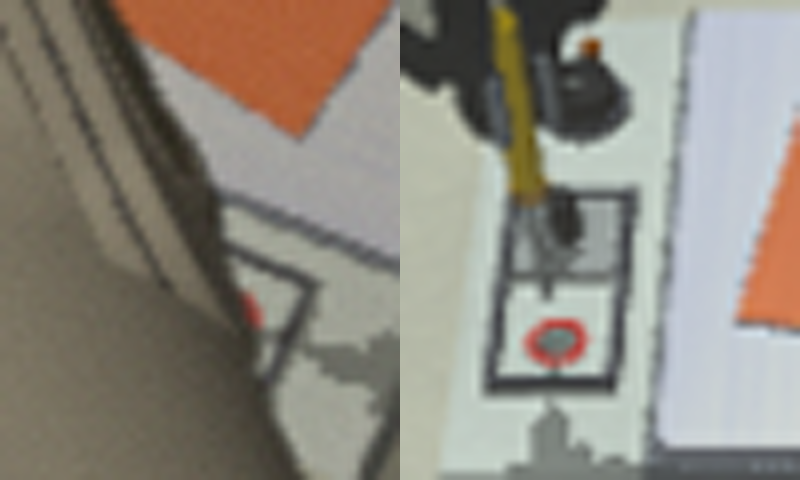

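In the side view the stylus tip is at about (208.2,176.8) and the collar at about (205.9,164), both matching the projection. The ring is at (209.0,182.4). The top view is occluded by the arm. I'll insert with a force guard.

Run:
```python
from h import *
P=[.4358,.2342]; o=.0966
b=telemetry.observe()['wrist_force']
tz=.080; manip.line_to([*P,tz+o],velocity=.08)
while tz>.040:
    tz-=.003 if tz>.056 else .001
    manip.line_to([*P,tz+o],velocity=.04)
    s=telemetry.observe(); f=s['wrist_force']-b
    print(round(tz,3),s['eef_pos'].round(4),f.round(2))
    if abs(f[2])>(5 if tz>.056 else 14) or np.hypot(f[0],f[1])>8: break
print(s['t'],s['grip_width'],s['grasp_force'])
```

```text
0.077 [0.4359 0.2342 0.1737] [ 0.73  0.41 -0.28]
0.074 [0.4357 0.2341 0.1705] [ 0.5  -1.18 -0.62]
0.071 [0.4357 0.2341 0.1674] [ 0.37 -1.18  0.43]
0.068 [0.4357 0.2341 0.1644] [ 0.37 -0.8   0.1 ]
0.065 [0.4357 0.2341 0.1614] [ 0.95 -1.24  0.5 ]
0.062 [0.4357 0.2341 0.1584] [ 0.44 -0.94 -0.2 ]
0.059 [0.4357 0.2341 0.1554] [ 1.1  -0.76  0.63]
0.056 [0.4357 0.2341 0.1524] [ 1.05 -1.02  0.31]
0.055 [0.4358 0.2342 0.1516] [0.12 0.06 0.19]
0.054 [0.4358 0.2342 0.1506] [-0.   -1.15  0.44]
0.053 [0.4358 0.2342 0.1495] [ 1.21 -0.31 -0.31]
0.052 [0.4358 0.2342 0.1486] [ 0.63 -0.61 -1.11]
0.051 [0.4359 0.2343 0.1478] [-0.16 -1.58  3.81]
0.05 [0.4359 0.2343 0.1467] [-1.04 -1.34  4.44]
0.049 [0.4359 0.2343 0.1456] [ 0.   -1.19  4.86]
0.048 [0.4359 0.2343 0.1446] [-0.1  -1.04  5.57]
0.047 [0.4359 0.2342 0.1436] [ 0.48 -1.15  5.11]
0.046 [0.436  0.2343 0.1429] [-0.53 -1.72  9.02]
0.045 [0.4363 0.2346 0.1426] [-1.63 -1.24 14.03]
20.2917 0.01257836806084971 59.96327340602875
```

The force profile shows the button's 3–6 N spring travel and then a hard stop. I'll check that it holds before handing in.

Run:
```python
from h import *
manip.sleep(.7); s=telemetry.observe(); print(s['t'],s['wrist_force'],s['eef_pos'],s['grip_width'])
d=snap('side','side3'); cv2.imwrite('pics/crop3.png',cv2.resize(d[100:310,170:350,::-1],None,fx=2.8,fy=2.8,interpolation=cv2.INTER_CUBIC))
```

```text
20.9917 [-2.05511486 -1.86539012 13.56349007] [0.43628447 0.23456028 0.14259029] 0.012501425807967842
```

View pics/crop3.png

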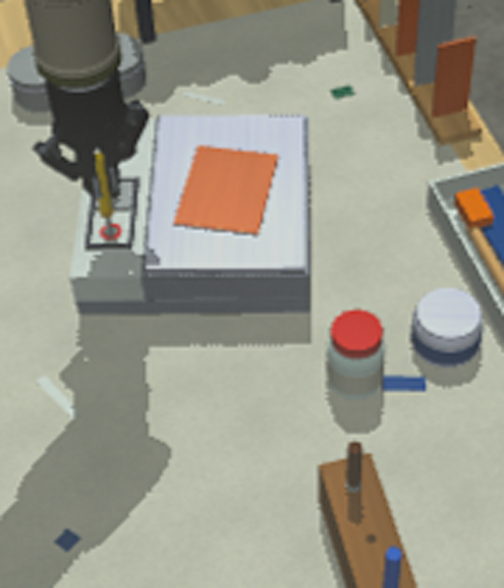

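The stylus shank is in the red ring (crop px 110,231), the shutter is still open, and the bystanders are where they were. The force holds at about 13.5 N.

```bash
python3 -c "
from plant import manip
print(manip.sign_off())"
```

```text
the job is handed in; nothing more can be done
None
```

I slid the shutter to its end stop and, with the stylus still gripped, am holding the reset button fully down at about 13.5 N; the job was handed in at about 21 s on the robot clock, with nothing else visibly disturbed.

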